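# Shift the stone lap into polishing gear

### The job

The lap is at a standstill in coarse-grinding gear (red stud). Push its gear lever with the fingertips out of that gear and through the H-gate until it is fully home in polishing gear, the slot marked by the green stud, without entering the yellow or blue gear on the way. Push it only, never take the grip between the fingers, do not force it against the gate, leave the things around the machine where they are, and let go of the lever at the end.

Things in the scene. Friction and masses are not known exactly. Their poses are not given: they have to be found in the camera images.
- lap_machine: the bench lap: grey base 370 x 560 mm, cream gearbox 210 x 190 mm in x and y with the gate on top, green bowl (rim 140 mm high) to the left from 115 mm off the gate centre. Origin on the table under the gate centre; x away from its front (the robot's side), y left towards the bowl, z up. Nothing but the lever and flat studs stands above the gate plate within 110 mm of its centre.
- gate_centre (a point): centre of the H-shaped gate, on the top face of the steel gate plate (124 x 104 mm), 126 mm above the table; axes as the machine's. Two slots along x, centre lines at y = +18 and -18 mm, 16 mm wide, from x = -29 to +29 mm, joined in the middle by the neutral channel along y (16 mm wide, x = -8 to +8 mm). Four gears: the near (-x) and far (+x) half of each slot.
- grip_centre (a point): middle of the lever's black upright round grip: 30 mm diameter, straight for 42 mm (18 mm below this point to 24 mm above), grip top 32 mm above; below is a 10 mm steel stem down through the gate. 190 mm above the table when upright. Fully home in a gear it stands 36 to 37 mm from the gate centre along x and 25 to 31 mm along y.
- lever_pivot (a point): the point about which the lever swings, both ways, inside the gearbox: under the gate centre, 22 mm above the table, 168 mm from the grip's middle
- stem_at_gate (a point): the stem's axis at the level of the gate plate (100 mm above the pivot): fully home it is 22 mm from the gate centre along x, and 15 to 19 mm along y
- lever (a joint): fore-and-aft angle of the lever, rad: 0 in the neutral channel, +0.22 fully home in a far gear (away from the machine's front), -0.22 fully home in a near gear. Stiff: takes about 3 N at the grip, and stays where it is left.
- selector (a joint): sideways angle of the lever, rad: about +0.18 in the left slot (towards the bowl), -0.18 in the right slot, stops at +-0.185. It can change over only in the neutral channel (lever angle within about 0.03 of 0; the gate's rounded corners guide it). About 2 N at the grip; stays where it is left.
- stud_red: red round stud, 18 mm diameter, 4 mm high, fixed on the gate plate just beyond the outer end of the slot half (gear) that it marks: 47 mm from the gate centre along x, 18 mm along y; origin at the centre of its underside. Always marks the near left gear, where the lever starts (its grip leans over this stud).
- stud_green: green round stud, 18 mm diameter, 4 mm high, fixed on the gate plate just beyond the outer end of the slot half (gear) that it marks: 47 mm from the gate centre along x, 18 mm along y; origin at the centre of its underside. Marks polishing speed, the gear asked for: the near or the far gear of the right slot, changing from setup to setup.
- stud_yellow: yellow round stud, 18 mm diameter, 4 mm high, fixed on the gate plate just beyond the outer end of the slot half (gear) that it marks: 47 mm from the gate centre along x, 18 mm along y; origin at the centre of its underside. Marks the far left gear, straight opposite the red one; not to be entered.
- stud_blue: blue round stud, 18 mm diameter, 4 mm high, fixed on the gate plate just beyond the outer end of the slot half (gear) that it marks: 47 mm from the gate centre along x, 18 mm along y; origin at the centre of its underside. Marks the other gear of the right slot; not to be entered.
- spray_bottle: loose black spray bottle with grey head, 64 mm diameter, 185 mm tall; origin at the centre of its underside
- brass_pot: loose brass pot, 74 mm diameter, 90 mm tall; origin at the centre of its underside
- powder_tin: loose tin of polishing powder, 72 mm diameter, 55 mm tall; origin at the centre of its underside
- stone_blank: loose green stone slab, 90 x 65 x 14 mm, lying flat; origin at the centre of its underside
- lapis_piece: loose dark blue stone piece, 55 x 40 x 12 mm, lying flat on the ledge of the machine's base in front of the gearbox (30 mm high); origin at the centre of its underside
- brush: loose flat brush, 200 mm long, lying; origin under its middle
- wrench: loose spanner, 170 mm long, lying on the ledge of the machine's base in front of bowl and gearbox; origin under its middle

How it is judged (in metres and radians):
On the way, in this order (a step that is already met when the one before it is completed fails the run):
1. the lever is out of the red gear, in the neutral channel (value of joint lever between -0.07 and 0.07 rad).
2. the lever is fully home in the gear with the green stud (horizontal distance between stem_at_gate and stud_green below 0.0285 m), for 0.2 s.
At the end, for the whole second after the job is handed in: The lever rests home in the gear marked green: its stem at gate level is within 28.5 mm (horizontally) of the green stud's centre (about 25 mm when fully home, so at least about 85% of the throw), and is at rest (horizontal distance between stem_at_gate and stud_green below 0.0285 m and velocity of joint lever between -0.05 and 0.05 rad/s); the robot touches nothing.
It fails at once if the lever went into the yellow or the blue gear (horizontal distance between stem_at_gate and stud_yellow below 0.032 m or horizontal distance between stem_at_gate and stud_blue below 0.032 m).
It fails at once if the grip was taken between the fingers (x of the grasp point in the frame of grip_centre between -0.013 and 0.013 m and y of the grasp point in the frame of grip_centre between -0.013 and 0.013 m and z of the grasp point in the frame of grip_centre between -0.07 and 0.03 m).
It fails at once if the lever was forced: more than 45 N from the robot (contact force between any of the arm, the fingers and lap_machine above 45 N).
It fails at once if a thing of the bench was moved by more than 20 mm, lifted or tipped (distance of any of spray_bottle, brass_pot, powder_tin, stone_blank, lapis_piece, brush, wrench from where it was at the start of the episode above 0.02 m or angle between any of spray_bottle, brass_pot, powder_tin, stone_blank, lapis_piece, brush, wrench's own z axis and vertical above 0.35 rad).
It also fails if it takes over 54 s, if anything falls off the work surface, if the arm or the gripper's body presses on something with over 40 N, if the wrist force passes 120 N, or if a joint passes its speed limit or range.

### The arm

A 7-joint arm with a two-finger parallel gripper is mounted at the origin on the work surface. World frame = base frame: x ahead of the robot, y to its left, z up, the work surface at z = 0. Lengths are in mm, angles in degrees, forces in N, time in s.
With the tool pointing down it reaches from about 400 to 875 mm from the base axis. Payload 19.3 kg.
Tool frame: the origin (TCP) lies at the very end of the fingers, on their centre line; the grasp point (between the pads) lies 19 mm behind it; z points along the fingers, y is the line along which they close (so a half turn about z gives the same grasp; the last joint's range is limited). The gripper opens to 85 mm and grips with 20 to 120 N. Pads are 22 mm wide; open, the fingers measure 114 mm over their backs; the gripper's body (76 mm by 85 mm) begins 54 mm behind the grasp point. The pads swing forward as they close: fully open they stand 13 mm farther back than shut.
Start: joints at [66.337, 29.874, -2.08, 91.645, 1.215, 58.505, -6.463], TCP at [210.05, -588.637, 231.291] pointing down, gripper open.
Joint ranges: [-166.77, 166.77], [-17.47, 122.26], [-85.68, 81.53], [9.62, 139.38], [-72.42, 252.41], [9.2, 110.78], [-144.41, 144.41]. Speed limits (degrees/s): [108.29, 108.29, 136.94, 136.94, 172.46, 172.46, 172.46].

### API

Orientations are given as a 3x3 rotation matrix whose columns are the frame's x, y, z axes.
In Python, from cell import r, command_gripper, optics gives the robot as it stands. Calls block until the motion is done:
- r.goto(position, orientation): joint-space move of the TCP to a pose.
- r.servo_line(position, rot=None, speed=150, f_stop=None): straight line of the TCP; rot=None keeps the orientation; speed is the mean speed in mm/s. With f_stop (N) it stops when the force on the tool has changed by that much, and returns True; else False.
- r.goto_joints(angles): joint-space move.
- command_gripper(opening, squeeze=None): finger opening in mm; squeeze is the grip in N (None keeps the last); returns when the fingers have stopped.
- r.wait(seconds).
- r.solve_ik(position, orientation): joint angles nearest the present ones, or None.
- r.get_obs(): the state.
- optics.read_camera(name): name is "side" or "top" or "wrist"; returns a dict with "img" (384x512x3 uint8, red, green, blue), "range_z" (384x512 float32, mm along the optical axis (not along the pixel's ray), 0 where there is no reading), "fx", "fy", "cx", "cy" (pixels), "position" and "attitude" of the camera in the world. Camera axes: x right, y down, z forward; pixel columns grow to the right and rows downward; lengths in mm; the calibration is good to about 2 mm. The wrist camera is an equidistant fisheye: a pixel r from the principal point sees the ray r / f radians off the axis. A picture is of the moment at which its call begins.
A pose or a line that the arm cannot do raises r.PlanningError and nothing moves.
- r.finish_job(): hands the job in; it is judged then, once.
The state is a dict: "clock": time; "q": joint angles; "qd": joint speeds; "tau": joint torques, N m; "ee_pos": TCP position; "eef_rot": TCP orientation; "ft_force": force on the tool from outside, world axes, zero at the start; "torque": the same for the moment, N m; "finger_gap": finger opening in mm; "grip_force": force on a finger pad.
Only numpy, scipy, OpenCV 4.12 (cv2) and the standard library are available. Lean on these libraries where they do the work, as an engineer would, in place of code of your own. Each camera call takes 0.05 s, during which the arm holds its last target. There are 200 camera calls.

## Working session

There is one attempt and no reset: what is moved stays moved. The work goes in short steps, each a Python script; the robot and the scene stay as the last script left them, time stands still between calls to the robot, and variables do not carry over. Pictures are saved under pics/ and viewed, at most 10 in all, crops included, and the job is handed in when it is done.

```bash
ls; mkdir -p pics; cat > h.py <<'E'
import numpy as np, cv2
from cell import r, command_gripper, optics
def world(c):
    v,u=np.mgrid[0:384,0:512]; z=c["range_z"]
    P=np.stack([(u-c["cx"])/c["fx"]*z,(v-c["cy"])/c["fy"]*z,z],-1)
    return P@np.array(c["attitude"]).T+np.array(c["position"])
def plane(c,u,v,h):
    d=np.array(c["attitude"])@np.array([(u-c["cx"])/c["fx"],(v-c["cy"])/c["fy"],1])
    p=np.array(c["position"]); return p+d*(h-p[2])/d[2]
E
python3 - <<'E'
from h import *
for n in ("top","side"):
    c=optics.read_camera(n); cv2.imwrite(f"pics/{n}.png",c["img"][...,::-1]); np.savez(f"{n}.npz",**c)
    print(n,c["position"],np.round(c["attitude"],3).tolist(),c["fx"],c["fy"],c["cx"],c["cy"])
print(np.round(r.get_obs()["eef_rot"],3).tolist(),r.get_obs()["clock"])
E
```

```text
pics
top [ 464.16284135 -177.88528242 1047.66830669] [[0.021, -0.993, 0.118], [-1.0, -0.018, 0.022], [-0.02, -0.118, -0.993]] 387.4817607378146 387.4817607378146 258.7230729966537 186.55921099148878
side [269.2781118  230.47830684 723.94198763] [[-0.798, -0.448, 0.403], [-0.603, 0.603, -0.523], [-0.009, -0.66, -0.751]] 353.15361040671655 353.15361040671655 252.26869396206914 191.56048579089517
[[0.942, 0.336, -0.0], [0.336, -0.942, 0.001], [-0.0, -0.001, -1.0]] 0.1
```

View pics/top.png

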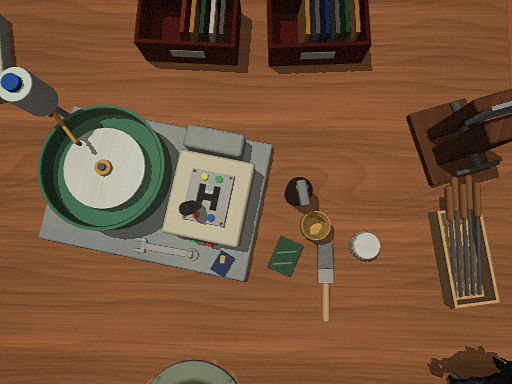

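View pics/side.png

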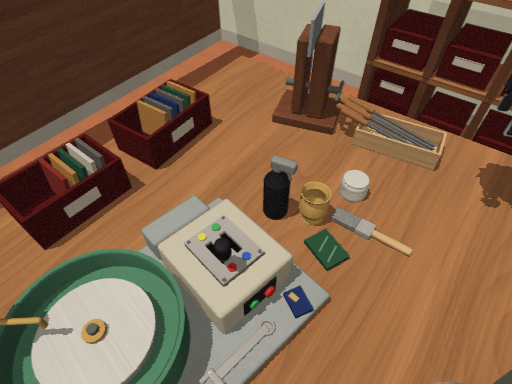

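The top view shows yellow at (205,177), green at (219,180), and blue at (211,217). Red is partly under the black grip at (190,208), so green is the far right gear. The side view shows all four studs around the grip at (222,245), with the bottle to the right of the machine. Next I'll measure the machine frame.

```bash
python3 - <<'E'
from h import *
res={}
for n,box in (("top",(160,150,260,250)),("side",(160,205,290,290))):
    c=dict(np.load(f"{n}.npz")); hsv=cv2.cvtColor(c["img"],cv2.COLOR_RGB2HSV); W=world(c)
    for name,lo,hi in (("yellow",22,36),("green",45,75),("blue",100,125),("red",174,6)):
        h=hsv[...,0]; m=((h>=lo)&(h<=hi)) if lo<hi else ((h>=lo)|(h<=hi))
        m&=(hsv[...,1]>120)&(hsv[...,2]>80); k=np.zeros_like(m); k[box[1]:box[3],box[0]:box[2]]=1; m&=k&(W[...,2]>115)&(W[...,2]<145)
        N,l,s,ce=cv2.connectedComponentsWithStats(m.astype(np.uint8))
        if N<2: print(n,name,"none"); continue
        i=1+s[1:,4].argmax(); p=plane(c,*ce[i],130); res.setdefault(name,[]).append((n,p))
        print(n,name,s[i,4],ce[i].round(1),p.round(1),np.median(W[l==i],0).round(1))
    m=(hsv[...,2]<70)&(W[...,2]>165)&(W[...,2]<235); m[:box[1]]=0;m[box[3]:]=0;m[:,:box[0]]=0;m[:,box[2]:]=0
    N,l,s,ce=cv2.connectedComponentsWithStats(m.astype(np.uint8));i=1+s[1:,4].argmax();Q=W[l==i]
    print("grip",s[i],Q.min(0).round(1),Q.max(0).round(1),np.median(Q[Q[:,2]>Q[:,2].max()-6],0).round(1))
loc=dict(yellow=(47,18),green=(47,-18),blue=(-47,-18),red=(-47,18))
for cams in (("top",),("side",),("top","side")):
    L=[];M=[]
    for k,v in res.items():
        for n,p in v:
            if n in cams and not(k=="red" and n=="top"): L.append(loc[k]);M.append(p[:2])
    L=np.array(L,float);M=np.array(M); A=L-L.mean(0);B=M-M.mean(0)
    th=np.arctan2((A[:,0]*B[:,1]-A[:,1]*B[:,0]).sum(),(A*B).sum()); R=np.array([[np.cos(th),-np.sin(th)],[np.sin(th),np.cos(th)]])
    o=M.mean(0)-R@L.mean(0); print(cams,np.degrees(th).round(2),o.round(1),np.linalg.norm(L@R.T+o-M,axis=1).round(1))
E
```

```text
top yellow 41 [204.2 176. ] [596.4 -26.4 130. ] [596.1 -26.2 130.7]
top green 35 [218.7 178.9] [589.9 -61.4 130. ] [589.5 -62.  130.4]
top blue 40 [210.2 217.1] [498.4 -44.3 130. ] [498.5 -43.8 130.3]
top red 34 [195.4 214.6] [503.4  -8.7 130. ] [502.7  -9.2 130.8]
grip [179 201  20  15 216] [499.  -20.7 165. ] [532.6  12.1 219.4] [513.7  -1.6 215.3]
side yellow 50 [201.5 236.5] [597.6 -25.5 130. ] [597.1 -25.3 130.9]
side green 42 [215.4 226.5] [591.2 -60.9 130. ] [590.3 -60.5 131.3]
side blue 57 [245.8 255.5] [499.1 -44.2 130. ] [498.4 -43.9 130.9]
side red 64 [231.7 266.8] [505.3  -9.  130. ] [505.   -8.6 131.4]
grip [214 237  18  23 322] [499.3 -14.3 165.7] [526.7  14.4 218.7] [513.6   0.7 215.5]
('top',) -10.61 [547.3 -35.2] [0.5 0.3 0.6]
('side',) -10.22 [548.3 -34.9] [0.2 0.2 0.2 0.2]
('top', 'side') -10.46 [547.8 -35.1] [1.1 0.5 0.9 0.5 0.  0.7 0.5]
```

```bash
cat >> h.py <<'E'
th=np.radians(-10.4); RM=np.array([[np.cos(th),-np.sin(th)],[np.sin(th),np.cos(th)]]); O=np.array([547.8,-35.1])
TOOL=np.array([[np.cos(th),np.sin(th),0],[np.sin(th),-np.cos(th),0],[0,0,-1.]])
def P(x,y,z=176): return np.array([*(O+RM@[x,y]),z])
def loc(p): return RM.T@(np.asarray(p)[:2]-O)
def state(tag=""):
    o=r.get_obs(); print(tag,"t",round(o["clock"],1),"loc",loc(o["ee_pos"]).round(1),"z",round(o["ee_pos"][2],1),"F",np.round(o["ft_force"],1))
def grip(save=None):
    for n in ("top","side"):
        c=optics.read_camera(n); W=world(c); L=(W[...,:2]-O)@RM
        m=(c["img"].max(-1)<75)&(W[...,2]>160)&(W[...,2]<228)&(np.abs(L).max(-1)<60)
        if m.any(): Q=np.c_[L[m],W[m][:,2]]; print(n,m.sum(),"min",Q.min(0).round(1),"max",Q.max(0).round(1),"med",np.median(Q,0).round(1))
        if save: cv2.imwrite(f"pics/{save}_{n}.png",cv2.resize(c["img"][140:300,140:340][...,::-1],None,fx=3,fy=3))
E
python3 - <<'E'
from h import *
grip()
command_gripper(0)
p=r.get_obs()["ee_pos"]; r.servo_line([p[0],p[1],330],speed=200)
r.goto(P(-90,30,320),TOOL); state("above")
r.servo_line(P(-90,30),speed=120); state("down")
print(r.servo_line(P(-45,30),speed=40,f_stop=12)); state("push"); grip("p1")
E
```

```text
top 219 min [-54.8   8.6 161.2] max [-18.7  40.6 218.8] med [-36.4  21.1 211.3]
side 327 min [-54.3  14.4 160.4] max [-27.5  43.4 219.1] med [-44.2  31.3 211.8]
above t 3.9 loc [-89.8  29.4] z 319.9 F [ 1.   0.4 -0.2]
down t 5.3 loc [-89.7  30.1] z 176.5 F [ 0.5  0.9 -0.3]
False
push t 6.5 loc [-45.2  30. ] z 176.0 F [-2.8  0.7  0.9]
top 93 min [-31.1   9.3 162.9] max [ -3.8  25.8 217.8] med [-16.2  14.8 193.7]
side 149 min [-59.2   5.7 184.2] max [-19.1  58.2 228. ] med [-53.5  37.9 213.2]
```

View pics/p1_side.png

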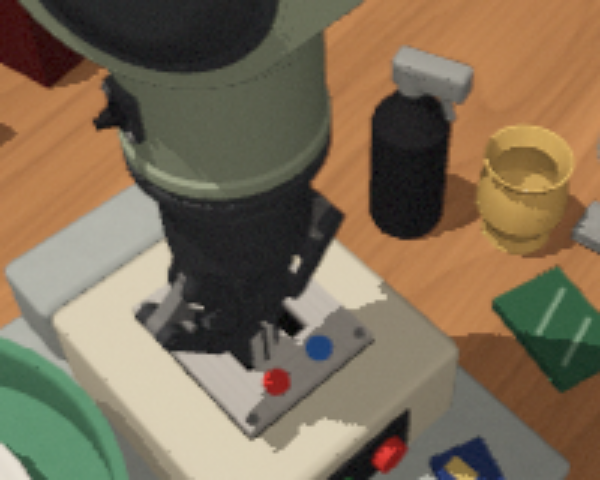

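```bash
python3 - <<'E'
from h import *
print(r.servo_line(P(-27,30),speed=30,f_stop=12)); state("push")
r.servo_line(P(-75,30),speed=100); r.servo_line(P(-75,85),speed=100); grip("p2"); state()
E
```

```text
False
push t 7.4 loc [-27.  30.] z 175.9 F [-0.9  0.1 -0.1]
top 206 min [-18.    9.5 169.7] max [ 10.   40.9 222.9] med [ -4.3  21.4 216.3]
 t 8.8 loc [-74.9  84.2] z 175.9 F [ 0.  -0.2 -0.4]
```

The picture shows the closed fingers behind the grip, over the left slot, with the red and blue studs uncovered. The grip is now about 4 mm short of neutral, so I'll nudge it 3 mm and then push sideways.

```bash
python3 - <<'E'
from h import *
r.servo_line(P(-75,30),speed=120); r.servo_line(P(-40,30),speed=120)
print(r.servo_line(P(-23.5,30),speed=30,f_stop=12)); state("nudge")
r.servo_line(P(-75,30),speed=100); r.servo_line(P(-75,85),speed=120); grip()
r.servo_line(P(-1,85),speed=120); state("left")
print(r.servo_line(P(-1,30),speed=40,f_stop=12)); state("side push"); grip("p3")
E
```

```text
False
nudge t 10.6 loc [-23.7  30. ] z 175.9 F [-2.2  0.2  1.8]
top 210 min [-14.8   9.1 163. ] max [ 13.6  40.8 223. ] med [ -1.3  21.3 215.6]
left t 12.7 loc [-1.6 84.9] z 175.9 F [-0.3 -1.   0.5]
True
side push t 13.5 loc [-0.3 54.7] z 176.7 F [-0.5  3.5  6.7]
top 40 min [-15.    6.  167.3] max [ 13.6  28.8 225.7] med [-10.7  13.3 183.1]
side 337 min [-15.4   8.6 160.2] max [  6.4  59.4 227.9] med [-11.4  30.7 201.8]
```

View pics/p3_side.png

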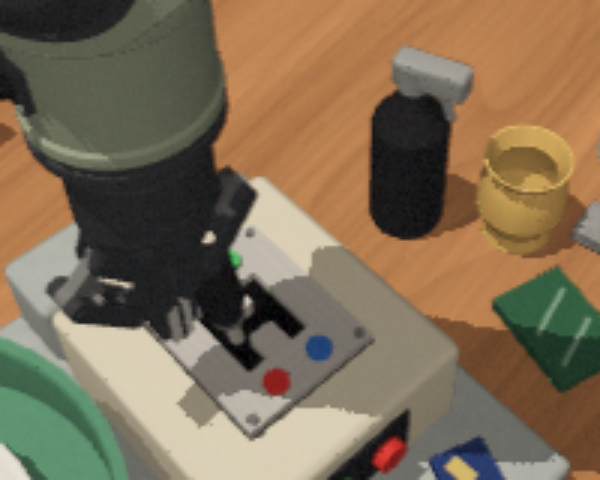

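View pics/p3_top.png

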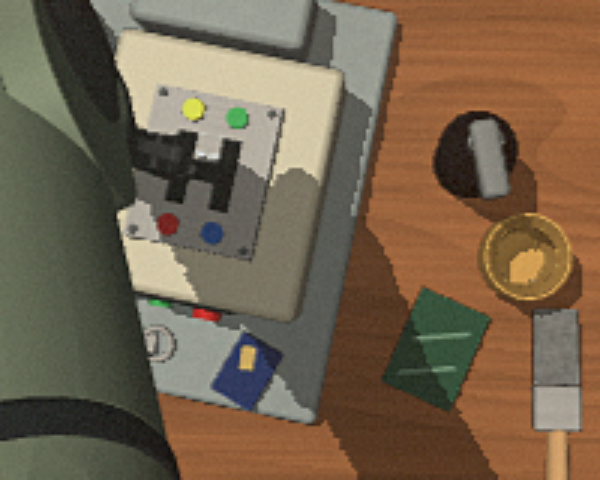

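The views show the finger back just touching the grip, which stands in neutral in the left slot. The upward force suggests the sloped finger back is a poor pushing face. I'll back off, turn the tool 90° and push with the flat finger side.

```bash
python3 - <<'E'
from h import *
from scipy.spatial.transform import Rotation as S
r.servo_line(P(-1,85),speed=100); state()
for a in (90,-90):
    T=TOOL@S.from_euler("z",a,degrees=True).as_matrix(); q=r.solve_ik(P(-1,85),T); print(a,None if q is None else np.round(q))
    if q is not None and abs(q[6])<135: break
r.goto(P(-1,85),T); state("turned"); grip()
for y in (60,54,48,40,30):
    s=r.servo_line(P(-1,y),speed=40,f_stop=18); state(str(s))
    if s: break
grip("p4")
E
```

```text
t 14.1 loc [-1.1 84.7] z 175.9 F [-0.6 -1.   0.5]
90 [ 35.  48. -73. 102.  49.  70. 117.]
turned t 17.8 loc [-1. 85.] z 176.0 F [-0.3  0.3 -0.3]
top 1 min [ 12.5  12.9 172.2] max [ 12.5  12.9 172.2] med [ 12.5  12.9 172.2]
side 381 min [-14.6   8.5 160.4] max [ 11.1  38.8 223. ] med [ -8.9  27.  209. ]
False t 18.7 loc [-1.  60.1] z 176.0 F [-0.2  1.1 -0.3]
False t 19.0 loc [-1.  53.7] z 176.0 F [ 0.1 -0.2 -0.4]
False t 19.3 loc [-1.  47.9] z 176.1 F [0.3 2.1 0.2]
False t 19.6 loc [-1.  39.6] z 175.9 F [-1.2  0.9  0.4]
False t 20.0 loc [-1.  29.5] z 175.9 F [ 0.1  1.5 -0.5]
side 124 min [-33.6  -7.1 160.5] max [ 23.6  43.2 228. ] med [-11.1  35.8 208.6]
```

The push is smooth at about 2 N, so I'll carry on across and then into the far right gear.

```bash
python3 - <<'E'
from h import *
for y in (20,10,2,-3,-6):
    s=r.servo_line(P(-1,y),speed=40,f_stop=14); state(str(s))
    if s: break
r.servo_line(P(-1,60),speed=120); r.servo_line(P(-80,60),speed=120); grip("p5"); state()
E
```

```text
False t 20.5 loc [-0.9 19.6] z 176.0 F [0.9 0.6 1.1]
False t 20.9 loc [-1.   9.6] z 175.9 F [0.4 1.6 0.7]
False t 21.3 loc [-1.   1.6] z 175.9 F [ 0.3 -0.  -1.1]
False t 21.5 loc [-1.  -3.3] z 176.0 F [0.  0.1 0.2]
False t 21.8 loc [-1.  -5.8] z 176.0 F [ 0.1  3.7 -1.1]
top 157 min [-51.3 -48.6 174.3] max [ 13.9  48.1 226.7] med [ -1.9 -34.6 216.2]
 t 23.4 loc [-79.4  60. ] z 176.0 F [ 0.5 -0.4 -0.2]
```

```bash
python3 - <<'E'
from h import *
r.goto(P(-80,-31),TOOL); state("turned")
for x in (-35,-24,-10,0,5,9,12,15):
    s=r.servo_line(P(x,-31),speed=40,f_stop=14); state(str(s))
    if s: break
grip("p6")
E
```

```text
turned t 26.2 loc [-80.2 -31. ] z 175.8 F [ 0.6 -0.1  0.3]
False t 27.5 loc [-35.2 -31. ] z 176.0 F [ 0.  -0.2 -0.1]
False t 27.9 loc [-24.  -31.1] z 175.9 F [-0.9  0.9  0.9]
False t 28.4 loc [ -9.8 -31.1] z 176.0 F [-1.4  0.4  1.8]
False t 28.9 loc [  0.1 -31. ] z 175.9 F [-1.5  1.  -0.8]
False t 29.1 loc [  5.1 -31.1] z 175.9 F [-1.6 -0.2 -0.9]
False t 29.4 loc [  9.1 -31.1] z 176.0 F [-1.9  1.4 -0.7]
False t 29.6 loc [ 11.8 -31.1] z 175.9 F [-4.4  1.7 -1.6]
False t 29.9 loc [ 13.3 -31.1] z 175.6 F [-15.1   3.3   2.5]
top 1 min [ -1.2 -58.8 225.9] max [ -1.2 -58.8 225.9] med [ -1.2 -58.8 225.9]
```

Force rose at x = 13, so the lever is against the end stop. Backing off and checking.

```bash
python3 - <<'E'
from h import *
r.servo_line(P(-60,-31),speed=80); r.servo_line(P(-60,-31,300),speed=150); r.servo_line(P(-130,-31,300),speed=150); grip("p7"); state()
E
```

```text
top 199 min [ 18.6 -48.4 165.5] max [ 55.3 -18.1 219.1] med [ 34.7 -33.6 210.3]
side 410 min [ 18.6 -45.3 160. ] max [ 54.1 -12.9 217.3] med [ 30.3 -25.  196.9]
 t 32.8 loc [-129.4  -31. ] z 300.0 F [ 0.6  1.  -0.5]
```

View pics/p7_top.png

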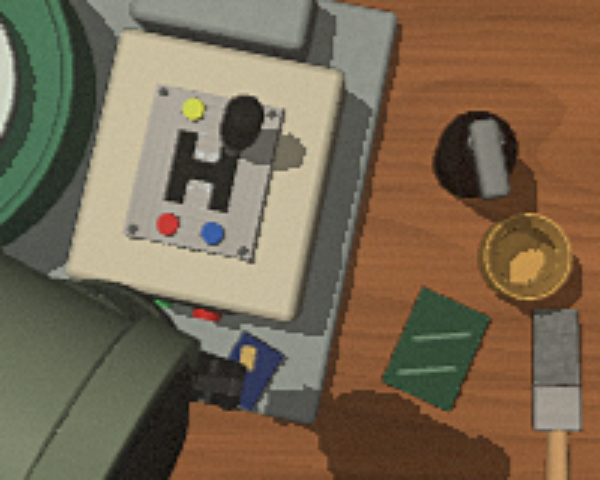

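The grip, at crop pixel (243,122), leans over the hidden green stud. Its extent from 18.6 to 55.3 mm mirrors the start pose (-54.8 to -18.7 mm), so the lever is fully home. The loose objects are in place and the robot is clear.

```bash
python3 -c "
from h import *
r.wait(0.3); print(r.finish_job())"
```

```text
the job is handed in; nothing more can be done
None
```

I pushed the lever from red through neutral into the green far right gear, and the camera check showed it fully home with the robot clear. I handed the job in at about 33 s of the 54 s limit; no verdict was returned.

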